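Close the bellows vent with the socket key and start the pump

TASK

Push the blue-handled socket key down over the square drive on the bellows unit until it clicks fully home, then turn it clockwise (seen from above) until the red pointer comes up to its stop. Then switch the vacuum pump on by pressing down the raised, white-marked end of its black rocker switch, and leave the key upright on the drive. Leave the porcelain float, the steel cap and the brass weight where they stand.

Things in the scene. Friction and masses are not known exactly. Their poses are not given: they have to be found in the camera images.
- key_grip (a point): Centre of the loose key's blue grip bar, 62 mm above its mouth. Key: 80 mm tall, 0.18 to 0.35 kg, standing mouth down on the bench: a steel socket 38 mm square and 36 mm tall with an upright blue bar on it, 14 mm thick (x), 56 mm long (y), 44 mm tall, to be grasped across its 14 mm. z points up. The socket's flat shoulders lie 26 mm below this point; fingertips stay above them.
- key_mouth (a point): Centre of the square mouth in the key's underside; axes as key_grip. The bore is 21.5 mm square and 30 mm deep, sides parallel to the key's x and y, so the key fits the drive in any of four quarter turns. A groove round the inside, 14 mm above the mouth, takes the drive's spring balls.
- drive_base (a point): On the axis of the square drive, on the flat collar at its foot, 95 mm above the bench; turns with the spindle, z up. The steel drive is 20 mm square (sides along x and y), 28 mm tall, its top 4 mm tapered to 15 mm. The red pointer sticks out along -x. Below: a fixed aluminium block 80 mm square; 140 mm beside the drive stands a chromed bellows 92 mm across, 120 mm tall.
- drive_top (a point): Centre of the drive's top, 28 mm above drive_base. Brass spring balls stand 2.5 mm out of its +x and -x faces, 14 mm below this point. The key meets them when its mouth is about 20 mm above the collar, stops there under its own weight, needs 5 to 10 N of push to pass them, snaps in over the last 5 mm, and is home when its mouth rests on the collar (key_mouth at drive_base).
- spindle (a joint): Angle of the drive and its red pointer, rad: 0 to 1.2, grows clockwise seen from above; 1.2 is the hard stop (pointer at the dark stop pin). It starts between 0 and 0.25 and stays where left; about 0.1 N m turns it. The key has about 0.1 rad of play on the drive.
- ball_a (a joint): How far the drive's +x spring ball is pressed in, m: 0 is fully out (also when clicked into the key's groove), 0.001 to 0.002 while the bore's wall holds it in.
- ball_b (a joint): The same for the -x ball.
- rocker_end (a point): On top of the raised, white-marked end of the black rocker (46 mm long in x, 26 mm wide in y), 16 mm from its pivot, which lies towards +x; z up. Reading turns and sinks with the rocker. It sits on the flat top, 90 mm high, of the white box at the front of the fixed vacuum pump. Towards +x, behind the box, lie the blue motor, 128 mm high, and a brass port, 145 mm high.
- rocker (a joint): Rocker angle, rad: 0 is off, 0.4 is on (marked end down, about 6 mm lower, a hard stop); it stays where left and moves at about 2 N on the marked end.
- float_mid (a point): Centre of the loose white porcelain float, 54 mm across and 60 mm tall; leave it alone.
- cap_mid (a point): Centre of the loose steel cistern cap, 76 mm across, 32 mm tall with its knob; leave it alone.
- weight_mid (a point): Centre of the loose brass weight, 40 mm across and 62 mm tall; leave it alone.
There are look-alikes about, which are no part of the job. Leave any pink look-alike of the part that bears key_grip alone.

How it is judged:
By the outcome, as a careful person would: the job done as asked, in the order asked, and still so for the second after the job is handed in, with the robot touching nothing.
It also fails if it takes over 56 s, if anything falls off the work surface, if the arm or the gripper's body presses on something with over 40 N, if the wrist force passes 120 N, or if a joint passes its speed limit or range.

ROBOT

A 6-joint arm with a two-finger parallel gripper is mounted at the origin on the work surface. World frame = base frame: x ahead of the robot, y to its left, z up, the work surface at z = 0. Lengths are in mm, angles in degrees, forces in N, time in s.
With the tool pointing down it reaches from about 325 to 900 mm from the base axis. Payload 6.1 kg.
Tool frame: the origin (TCP) lies midway between the tips of the shut fingers; the grasp point (between the pads) lies robot.hold_point_z behind it (robot.hold_point_z is the distance from the TCP to the grasp point, in mm); z points along the fingers, y is the line along which they close (so a half turn about z gives the same grasp; the last joint's range is limited). The gripper opens to 87 mm and grips with 3 to 60 N. Pads are 19 mm wide; open, the fingers measure 117 mm over their backs; the gripper's body (75 mm by 190 mm) begins 51 mm behind the grasp point.
Start: joints at [-82.798, 12.628, 87.462, -0, 79.91, -7.225], TCP at [155.71, -605.285, 222.538] pointing down, gripper open.
Joint ranges: [-170.65, 170.65], [-52.31, 119.04], [5.05, 147.46], [-71.25, 251.25], [11.57, 151.72], [-153.62, 153.62]. Speed limits (degrees/s): [147.25, 147.25, 172.46, 180, 180, 180].

INTERFACE

Orientations are given as [roll, pitch, yaw] about the fixed x, y, z axes, in that order (R = Rz(yaw) Ry(pitch) Rx(roll)).
In Python, from plant import robot gives the robot as it stands.
- The arm moves only by the tool play_rows, never from a script. Its argument "commands" is a list that holds one entry, the list of rows, each a list of 6 numbers: the shift along the tool's x, y, z in mm, then the turn, a rotation vector about the tool's x, y, z in rad. In form: [[[x, y, z, rx, ry, rz], ...]]. A call has 1 to 10 rows; each row is the pose to reach, as a shift and turn from the pose commanded when the call began, along the tool's axes at that moment; what a row does not reach only later rows make up. A row lasts 1/12 s, in which the tool goes at most 41.7 mm and 7.16 degrees, less where a joint would pass 70% of its speed; a pose out of reach is approached as far as the arm can. A call with a gripper value outside its range is refused whole. "gripper" is the closure, from 0 (fully open) to 1 (shut), set as the call begins (left out, the last holds). The fingers move at their own pace and stop on an object; the grip force is fixed at half the most. Time passes only in rows, so rows that repeat a pose let the fingers close. It gives the time, the measured TCP pose, the force, the opening and the grip force at its end, in the units of the state.
- robot.read_state(): the state, without advancing time (a new reading comes with each control period).
- robot.get_image(name): name is "scene" or "top" or "wrist"; returns a dict with "color" (400x640x3 uint8, red, green, blue), "fx", "fy", "cx", "cy" (pixels), "k1" (the pictures are not rectified: a ray, as slopes to the right and down, at radius r is drawn at 1 + k1 r^2 times it, then the intrinsics apply), "extrinsics" (4x4, takes a point from camera to world coordinates); the wrist camera has in their place "T_tool_cam" (4x4, takes a point from camera to tool coordinates, whose origin is the TCP and whose axes are the flange's). Camera axes: x right, y up, looking along -z (the intrinsics and any distortion apply to the point x, -y, -z); pixel columns grow to the right and rows downward; lengths in mm; the calibration is good to about 2 mm. A picture is of the moment at which its call begins: read the wrist's pose just before it. There is no depth.
- robot.hand_in(): hands the job in; it is judged then, once.
The state is a dict: "time": time; "joints": joint angles; "joint_velocities": joint speeds; "joint_efforts": joint torques, N m; "tcp_pos": TCP position; "tool_rot": TCP orientation; "ft_force": force on the tool from outside, world axes, zero at the start; "wrist_torque": the same for the moment, N m; "opening": finger opening in mm; "grip_force": force on a finger pad.
Only numpy, scipy, OpenCV 4.12 (cv2) and the standard library are available. Lean on these libraries where they do the work, as an engineer would, in place of code of your own. Each camera call takes 0.05 s, during which the arm holds its last target. There are 200 camera calls.

## Working session

There is one attempt and no reset: what is moved stays moved. The work goes in short steps, Python scripts to look and compute and a tool call to move; the robot and the scene stay as the last step left them, time stands still between calls to the robot, and variables do not carry over. Pictures are saved under pics/ and viewed, at most 10 in all, crops included, and the job is handed in when it is done.

Besides the shell and the picture viewer there is one more tool, called by a JSON object that holds its "op" and its "data". play_rows: Moves the arm, as the interface text tells. Its arguments: {"type":"object","properties":{"commands":{"type":"array","items":{"type":"array","items":{"type":"array","items":{"type":"number"}}}},"gripper":{"type":"number"}},"required":["commands"]}

```bash
mkdir -p pics
cat > h.py <<'E'
import numpy as np, cv2
from scipy.spatial.transform import Rotation as R
from plant import robot
def snap(name,fn):
    s=robot.read_state(); im=robot.get_image(name)
    cv2.imwrite('pics/'+fn+'.png',im['color'][:,:,::-1])
    if name=='wrist':
        T=np.eye(4);T[:3,:3]=R.from_euler('xyz',s['tool_rot'],degrees=True).as_matrix();T[:3,3]=s['tcp_pos']
        E=T@np.array(im['T_tool_cam'])
    else: E=np.array(im['extrinsics'])
    np.savez('pics/'+fn+'.npz',E=E,k=[im[q] for q in('fx','fy','cx','cy','k1')],c=im['color'])
    return im
def pix(fn,u,v,z):
    d=np.load('pics/'+fn+'.npz');E=d['E'];fx,fy,cx,cy,k1=d['k']
    a=np.array([(u-cx)/fx,(v-cy)/fy]);p=a.copy()
    for _ in range(30): p=a/(1+k1*(p@p))
    r=E[:3,:3]@np.array([p[0],-p[1],-1]);o=E[:3,3]
    return np.round(o+r*(z-o[2])/r[2],1)
def proj(fn,P):
    d=np.load('pics/'+fn+'.npz');E=d['E'];fx,fy,cx,cy,k1=d['k']
    q=np.linalg.inv(E)@np.append(P,1);p=np.array([q[0],-q[1]])/-q[2];p=p*(1+k1*(p@p))
    return np.round([p[0]*fx+cx,p[1]*fy+cy],1)
E
python3 - <<'E'
from h import *
s=robot.read_state();print(s['tcp_pos'],s['tool_rot'],s['opening'],robot.hold_point_z)
for n in('top','scene','wrist'):
    im=snap(n,n+'0')
    d=np.load(f'pics/{n}0.npz');print(n,d['k'],d['E'].round(3).tolist())
a=cv2.imread('pics/top0.png');b=cv2.imread('pics/scene0.png')
cv2.imwrite('pics/topbig.png',cv2.resize(a,(800,500),interpolation=cv2.INTER_CUBIC))
E
```

```text
[ 155.65186352 -604.66422696  221.44437079] [-1.79890553e+02 -1.30764565e-02  1.44295027e+01] 87.07889474729322 18.700000000000003
top [ 4.86019519e+02  4.86019519e+02  3.18159289e+02  1.98891796e+02
 -1.21058241e-01] [[-0.001, 0.997, -0.08, 474.569], [-1.0, -0.002, -0.02, -49.588], [-0.02, 0.08, 0.997, 1278.621], [0.0, 0.0, 0.0, 1.0]]
scene [ 3.75219785e+02  3.75219785e+02  3.17405680e+02  1.94899318e+02
 -8.27844487e-02] [[-0.562, -0.462, 0.686, 1119.927], [0.827, -0.288, 0.483, 367.643], [-0.025, 0.839, 0.544, 553.327], [0.0, 0.0, 0.0, 1.0]]
wrist [ 2.98539461e+02  2.98539461e+02  3.18501696e+02  1.97640682e+02
 -5.24341559e-02] [[0.248, 0.937, 0.244, 222.399], [-0.969, 0.241, 0.061, -587.237], [-0.002, -0.251, 0.968, 384.254], [0.0, 0.0, 0.0, 1.0]]
```

View pics/top0.png

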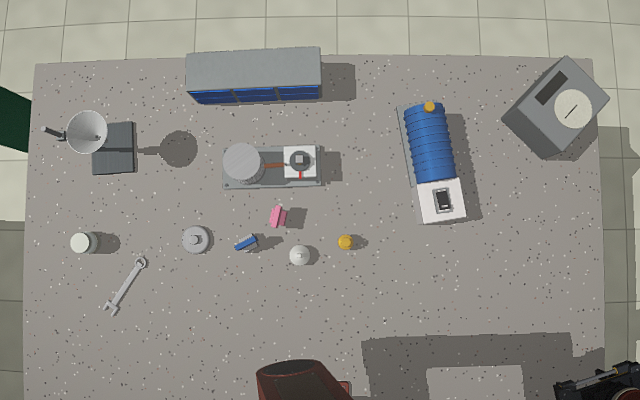

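View pics/scene0.png

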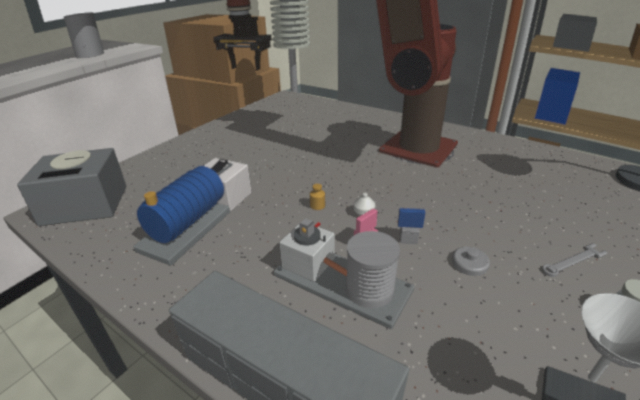

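The top view shows the blue key at about (246,242), the pink look-alike at (278,216), the drive at (299,158) and the rocker at (443,200). The float is at (299,255), the weight at (345,242) and the cap at (195,239). In the scene view the key is at (411,222).

Run:
```python
from h import *
for n,u,v,z in [('key',246,241,80),('drive',299,158,123),('rocker',443,200,97),('pink',278,212,80),('float',299,255,30),('weight',345,242,30),('cap',195,239,16),('bellows',242,161,120)]:
    print(n,pix('top0',u,v,z))
print(pix('scene0',411,211,80))
a=cv2.imread('pics/top0.png')
A=cv2.resize(a[130:280,220:370],(600,600),interpolation=cv2.INTER_CUBIC)
cv2.imwrite('pics/c1.png',A)
```

```text
key [467.2 153.   80. ]
drive [666.7  19.6 123. ]
rocker [ 566.6 -331.4   97. ]
pink [539.   73.9  80. ]
float [431.3  24.6  30. ]
weight [464.5 -93.2  30. ]
cap [471.6 299.2  16. ]
bellows [660.7 158.2 120. ]
[468.  154.8  80. ]
```

View pics/c1.png

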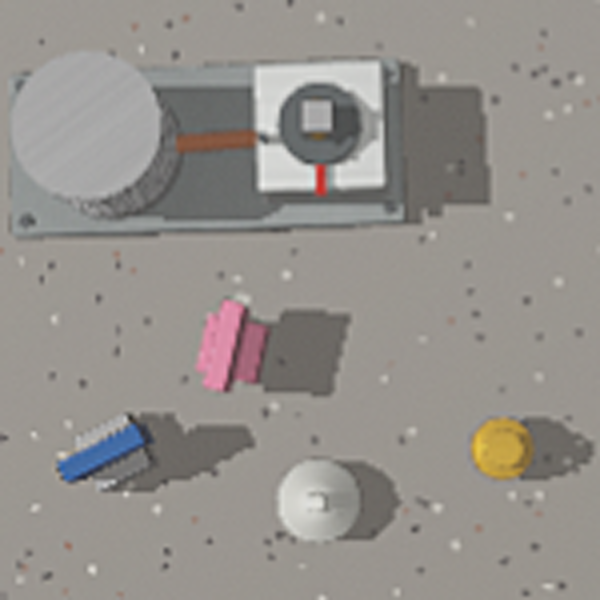

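The crop shows the bar's top centre at about (102,451) with its long axis at roughly 117° in the world. The drive is nearly square to the world with the pointer towards -x, and the stop pin is at (265,138) on the left. I'll fly past the rocker and the drive, looking with the wrist camera, on the way to the key.

{"op": "play_rows", "data": {"commands": [[[385,-138,-28,0,0,0],[385,-138,-28,0,0,0],[385,-138,-28,0,0,0],[385,-138,-28,0,0,0],[385,-138,-28,0,0,0],[385,-138,-28,0,0,0],[385,-138,-28,0,0,0],[385,-138,-28,0,0,0],[385,-138,-28,0,0,0],[385,-138,-28,0,0,0]]]}}

```text
time: 0.98
tcp_pos: [496.2, -373.5, 250.5]
tool_rot: [-180.0, -0.0, 14.5]
ft_force: [-0.0, -0.3, 0.4]
opening: 87.2
grip_force: 0.0
```

{"op": "play_rows", "data": {"commands": [[[75,-27,0,0,0,0],[75,-27,0,0,0,0],[75,-27,0,0,0,0],[75,-27,0,0,0,0],[75,-27,0,0,0,0]]]}}

```text
time: 1.4
tcp_pos: [559.6, -330.8, 249.9]
tool_rot: [-180.0, 0.1, 14.5]
ft_force: [-0.3, -0.7, -0.5]
opening: 86.9
grip_force: 0.0
```

```bash
cat >> h.py <<'E'
def go(p,yaw):
    s=robot.read_state();r=R.from_euler('xyz',s['tool_rot'],degrees=True)
    t=R.from_euler('xyz',[180,0,yaw],degrees=True)
    print('cur',np.round(s['tcp_pos'],1),np.round(s['tool_rot'],2),'t',round(s['time'],2),'-> row',np.round(r.inv().apply(np.array(p)-s['tcp_pos']),1),np.round((r.inv()*t).as_rotvec(),3))
E
python3 - <<'E'
from h import *
snap('wrist','w1'); go([650,10,260],90)
E
```

```text
cur [ 559.2 -331.4  250.1] [-1.7998e+02  6.0000e-02  1.4390e+01] t 1.45 -> row [ 172.8 -308.2  -10. ] [-1.00e-03  1.00e-03 -1.32e+00]
```

{"op": "play_rows", "data": {"commands": [[[173,-308,-10,0,0,-1.2],[173,-308,-10,0,0,-1.2],[173,-308,-10,0,0,-1.2],[173,-308,-10,0,0,-1.2],[173,-308,-10,0,0,-1.2],[173,-308,-10,0,0,-1.2],[173,-308,-10,0,0,-1.2],[173,-308,-10,0,0,-1.2],[173,-308,-10,0,0,-1.2],[173,-308,-10,0,0,-1.2]]]}}

```text
time: 2.28
tcp_pos: [651.1, 13.6, 260.8]
tool_rot: [180.0, -0.1, 83.7]
ft_force: [-0.6, -0.7, 0.4]
opening: 86.8
grip_force: 0.0
```

{"op": "play_rows", "data": {"commands": [[[0,0,0,0,0,-0.12],[0,0,0,0,0,-0.12],[0,0,0,0,0,-0.12]]]}}

```text
time: 2.53
tcp_pos: [650.6, 9.0, 260.6]
tool_rot: [-180.0, 0.0, 89.8]
ft_force: [-0.2, -1.0, -0.1]
opening: 87.0
grip_force: 0.0
```

Run:
```python
from h import *
snap('wrist','w2'); go([465,145,180],117)
def crop(fn,P,h=100):
    u,v=proj(fn,np.array(P)).astype(int);u0=max(0,u-h);v0=max(0,v-h);print(fn,u0,v0,u,v)
    return cv2.resize(cv2.imread(f'pics/{fn}.png')[v0:v0+2*h,u0:u0+2*h],(400,400),interpolation=cv2.INTER_CUBIC)
cv2.imwrite('pics/c2.png',np.hstack([crop('w1',[566,-331,97],50),crop('w2',[667,20,110],50)]))
```

```text
cur [650.6   9.  260.6] [-1.800e+02  1.000e-02  8.973e+01] t 2.58 -> row [ 135.1 -186.3   80.6] [-0.     0.    -0.476]
w1 270 130 320 180
w2 283 126 333 176
```

View pics/c2.png

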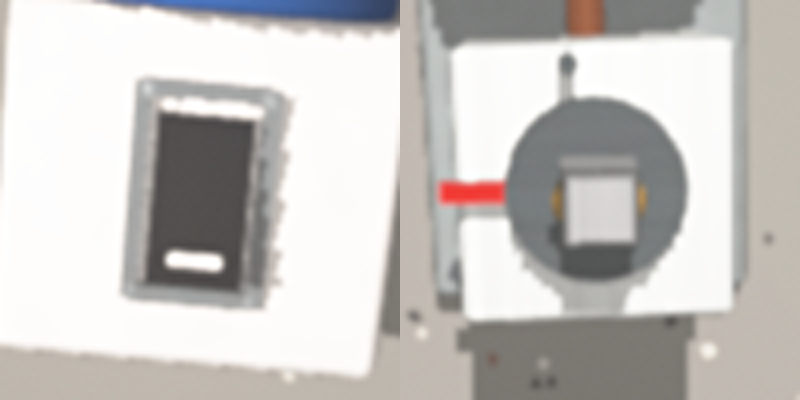

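In the left crop the rocker's white mark is at (194,262), which is full-image (318.5,195.5). The rocker's long axis runs from (210,105) to (193,285). In the right crop the drive's top square is centred at (601,210), the collar at (597,190), and the pointer tip at (440,193).

Run:
```python
from h import *
q=lambda x,y,z:pix('w2',283+(x-400)/4,126+y/4,z)
print('top',q(601.5,210.5,123),'collar',q(597,190,95))
for p in[(568,178),(635,178),(635,243),(568,243)]:print(q(*p,123))
for p in[(440,183),(440,203),(505,183),(505,202)]:print('ptr',q(*p,92))
q=lambda x,y,z:pix('w1',270+x/4,130+y/4,z)
print('mark',q(194,262,99),'ends',q(193,290,99),q(209,110,90),'box',q(0,345,90),q(368,377,90),q(400,200,90))
```

```text
top [666.1  20.2 123. ] collar [666.2  20.5  95. ]
[657.6  28.6 123. ]
[674.6  28.5 123. ]
[674.8  11.6 123. ]
[657.6  11.7 123. ]
ptr [622.3  22.2  92. ]
ptr [622.2  16.5  92. ]
ptr [640.6  22.1  92. ]
ptr [640.5  16.7  92. ]
mark [ 549.5 -332.6   99. ] ends [ 541.8 -334.3   99. ] [ 589.3 -326.6   90. ] box [ 510.  -285.9   90. ] [ 526.8 -389.9   90. ] [ 578.5 -383.8   90. ]
```

{"op": "play_rows", "data": {"commands": [[[135,-186,80,0,0,-0.476],[135,-186,80,0,0,-0.476],[135,-186,80,0,0,-0.476],[135,-186,80,0,0,-0.476],[135,-186,80,0,0,-0.476],[135,-186,80,0,0,-0.476],[135,-186,80,0,0,-0.476],[135,-186,80,0,0,-0.476]]]}}

```text
time: 3.25
tcp_pos: [463.3, 145.4, 179.9]
tool_rot: [-179.9, -0.0, 117.3]
ft_force: [0.6, -0.4, -0.2]
opening: 86.9
grip_force: 0.0
```

Run:
```python
from h import *
snap('wrist','w3');go([467,153,150],117)
u,v=proj('w3',np.array([467,153,80])).astype(int);print(u,v)
cv2.imwrite('pics/c3.png',cv2.resize(cv2.imread('pics/w3.png')[v-75:v+75,u-100:u+100],(800,600),interpolation=cv2.INTER_CUBIC))
```

```text
cur [465.  144.9 181. ] [1.7994e+02 4.0000e-02 1.1722e+02] t 3.3 -> row [ 6.3  5.4 31. ] [0.001 0.001 0.004]
325 193
```

View pics/c3.png

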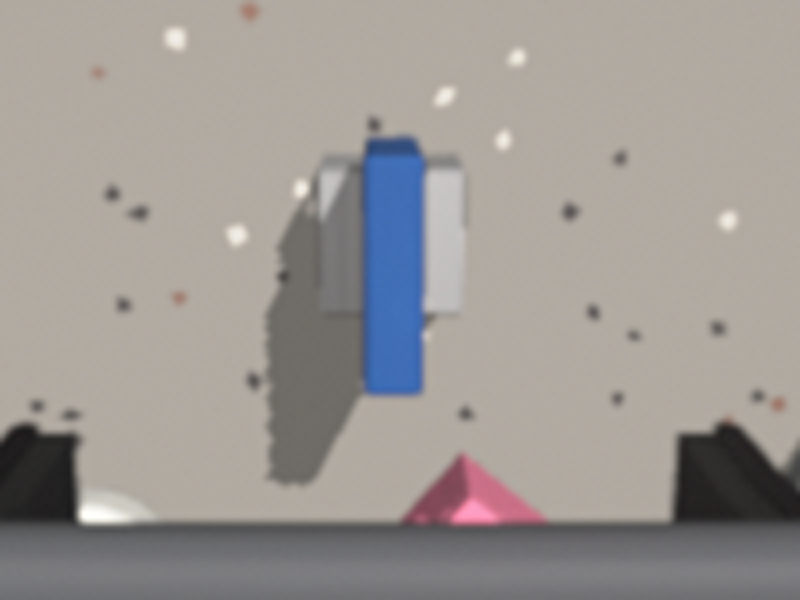

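The key's bar top is at crop (365–422, 155–394), centred at (394,274), with its edges parallel to the tool x axis, so the yaw is already right.

Run:
```python
from h import *
q=lambda x,y,z:pix('w3',225+x/4,118+y/4,z)
c=q(394,274.5,80);a=q(393.5,155,80);b=q(394,394,80)
print(c,a,b,np.degrees(np.arctan2(*(a-b)[1::-1])),'shoulder',q(391,240,36))
go([c[0],c[1],44.5],117.2)
```

```text
[462.7 157.4  80. ] [450.2 181.2  80. ] [475.7 132.3  80. ] 117.5407973643728 shoulder [462.8 156.9  36. ]
cur [465.  144.9 181. ] [1.7994e+02 4.0000e-02 1.1722e+02] t 3.3 -> row [ 12.3   3.5 136.5] [0.001 0.001 0.   ]
```

{"op": "play_rows", "data": {"commands": [[[12,3.5,30,0,0,0],[12,3.5,60,0,0,0],[12,3.5,90,0,0,0],[12,3.5,115,0,0,0],[12,3.5,128,0,0,0],[12,3.5,135,0,0,0],[12,3.5,135,0,0,0],[12,3.5,135,0,0,0]]]}}

```text
time: 3.97
tcp_pos: [463.9, 157.0, 46.4]
tool_rot: [179.9, 0.0, 117.2]
ft_force: [-0.1, -0.1, -0.6]
opening: 87.1
grip_force: 0.0
```

{"op": "play_rows", "data": {"commands": [[[0,0,0,0,0,0],[0,0,0,0,0,0],[0,0,0,0,0,0],[0,0,0,0,0,0],[0,0,0,0,0,0],[0,0,0,0,0,0],[0,0,0,0,0,0],[0,0,0,0,0,0],[0,0,0,0,0,0],[0,0,0,0,0,0]]], "gripper": 1}}

```text
time: 4.8
tcp_pos: [462.3, 157.6, 45.5]
tool_rot: [-180.0, -0.0, 117.3]
ft_force: [0.0, -0.2, -0.4]
opening: 28.3
grip_force: 0.0
```

{"op": "play_rows", "data": {"commands": [[[0,0,-30,0,0,0],[0,0,-60,0,0,0],[0,0,-100,0,0,0],[0,0,-140,0,0,0],[0,0,-160,0,0,0],[0,0,-160,0,0,0],[0,0,-160,0,0,0]]]}}

```text
time: 5.38
tcp_pos: [463.4, 157.8, 207.0]
tool_rot: [179.8, 0.1, 117.3]
ft_force: [0.1, 0.4, -0.5]
opening: 0.4
grip_force: 0.0
```

Run:
```python
from h import *
snap('wrist','w4');snap('scene','s4');s=robot.read_state();print(s['opening'],s['grip_force'],s['ft_force']);go([666.2,20.3,205],90.5)
a=cv2.imread('pics/w4.png');b=cv2.imread('pics/s4.png')
cv2.imwrite('pics/c4.png',np.hstack([cv2.resize(a[110:310,220:420],(400,400)),cv2.resize(b[100:300,300:500],(400,400))]))
```

```text
0.6310635668866292 0.0 [-0.62683161 -0.12450847 -0.9671569 ]
cur [461.5 157.4 204.1] [-1.7988e+02 -4.0000e-02  1.1733e+02] t 5.48 -> row [-215.8  118.9   -1.2] [-0.002 -0.     0.468]
```

View pics/c4.png

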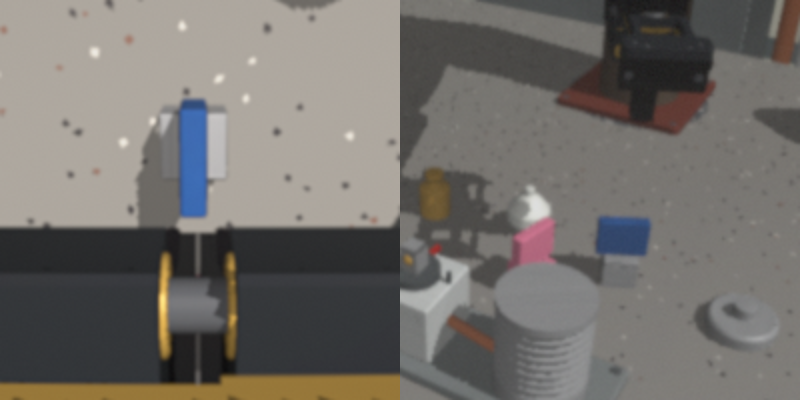

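The gripper had not finished closing when I lifted, so the key still stands where it was, with the bar top centred at crop (193,162). I'll re-open half way and redo the grasp.

Run:
```python
from h import *
c=pix('w4',220+193.5/2,110+162/2,80);print(c);go([c[0],c[1],45],117.2)
```

```text
[462.6 157.7  80. ]
cur [461.5 157.4 204.1] [-1.7988e+02 -4.0000e-02  1.1733e+02] t 5.48 -> row [ -0.4   1.4 159.1] [-0.002 -0.001  0.002]
```

{"op": "play_rows", "data": {"commands": [[[0,0,10,0,0,0],[0,0,20,0,0,0],[0,0,30,0,0,0],[0,0,40,0,0,0],[0,0,50,0,0,0],[0,0,60,0,0,0],[0,0,60,0,0,0],[0,0,60,0,0,0]]], "gripper": 0.4}}

```text
time: 6.15
tcp_pos: [461.7, 157.5, 144.5]
tool_rot: [-179.9, -0.0, 117.3]
ft_force: [0.5, -0.2, 0.3]
opening: 45.7
grip_force: 0.0
```

{"op": "play_rows", "data": {"commands": [[[0,1,30,0,0,0],[0,1,55,0,0,0],[0,1,80,0,0,0],[0,1,95,0,0,0],[0,1,99,0,0,0],[0,1,99,0,0,0],[0,1,99,0,0,0]]]}}

```text
time: 6.73
tcp_pos: [464.2, 158.2, 47.7]
tool_rot: [179.9, 0.0, 117.3]
ft_force: [0.4, 0.6, 0.3]
opening: 52.3
grip_force: 0.0
```

{"op": "play_rows", "data": {"commands": [[[0,0,0,0,0,0],[0,0,0,0,0,0],[0,0,0,0,0,0],[0,0,0,0,0,0],[0,0,0,0,0,0],[0,0,0,0,0,0],[0,0,0,0,0,0],[0,0,0,0,0,0],[0,0,0,0,0,0],[0,0,0,0,0,0]]], "gripper": 1}}

```text
time: 7.57
tcp_pos: [463.0, 158.0, 46.3]
tool_rot: [-180.0, -0.0, 117.3]
ft_force: [-1.2, -0.7, -0.6]
opening: 13.8
grip_force: 30.0
```

{"op": "play_rows", "data": {"commands": [[[0,0,-20,0,0,0],[0,0,-50,0,0,0],[0,0,-85,0,0,0],[0,0,-120,0,0,0],[0,0,-155,0,0,0],[0,0,-165,0,0,0],[0,0,-165,0,0,0],[0,0,-165,0,0,0]]]}}

```text
time: 8.23
tcp_pos: [462.9, 158.0, 210.4]
tool_rot: [-180.0, -0.0, 117.3]
ft_force: [-0.3, 0.1, -4.4]
opening: 13.8
grip_force: 30.0
```

Run:
```python
from h import *
s=robot.read_state();print(s['opening'],s['grip_force'],s['ft_force']);go([666.2,20.3,212],90.5)
```

```text
13.836781884069268 29.974606661126018 [-0.28126751  0.05952929 -4.3554185 ]
cur [462.9 158.  210.4] [-1.7996e+02 -1.0000e-02  1.1733e+02] t 8.23 -> row [-215.7  117.4   -1.8] [-0.001 -0.     0.468]
```

{"op": "play_rows", "data": {"commands": [[[-40,22,-1,0,0,0.1],[-75,41,-1,0,0,0.2],[-110,60,-1,0,0,0.3],[-145,79,-1,0,0,0.4],[-180,98,-1,0,0,0.468],[-205,112,-1,0,0,0.468],[-215.7,117.4,-1,0,0,0.468],[-215.7,117.4,-1,0,0,0.468],[-215.7,117.4,-1,0,0,0.468],[-215.7,117.4,-1,0,0,0.468]]]}}

```text
time: 9.07
tcp_pos: [664.6, 21.0, 209.4]
tool_rot: [-179.7, -0.0, 90.5]
ft_force: [0.2, 0.9, -3.7]
opening: 13.5
grip_force: 30.0
```

Run:
```python
from h import *
snap('wrist','w5');snap('scene','s5');go([666.2,20.3,175],90.5);d=[]
for i in range(4):
    robot.get_image('top');d.append(robot.read_state()['tcp_pos'])
print(np.round(d,1).tolist(),proj('s5',np.array([666.2,20.3,123])))
a=cv2.imread('pics/w5.png');b=cv2.imread('pics/s5.png')
cv2.imwrite('pics/c5.png',np.hstack([cv2.resize(a[100:300,220:420],(400,400)),cv2.resize(b[140:260,250:370],(400,400),interpolation=cv2.INTER_CUBIC)]))
```

```text
cur [665.3  21.3 211.2] [-1.7987e+02 -3.0000e-02  9.0580e+01] t 9.17 -> row [-1.1  1.  36.2] [-0.002 -0.     0.001]
[[665.6, 21.3, 211.9], [665.9, 21.3, 212.4], [666.1, 21.1, 212.7], [666.3, 21.0, 212.9]] [306.3 222. ]
```

View pics/c5.png

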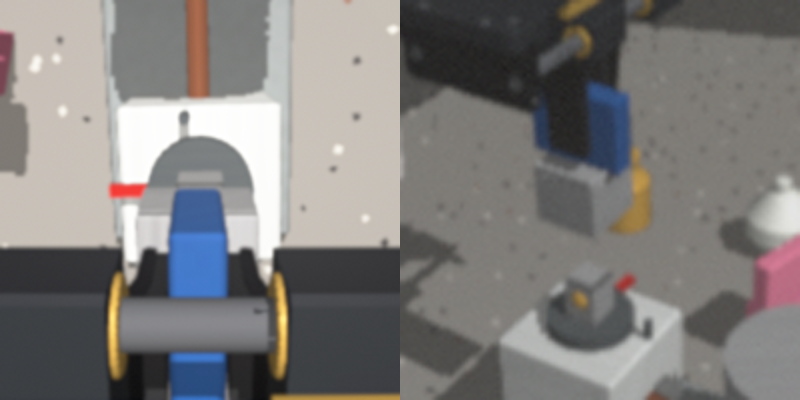

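The wrist view shows the key's shoulders at crop u 138–256 (back edge v≈215). The drive top's back edge is at u 178–222, v≈172, and the pointer is at left (128,190). The key hangs upright above the drive. I'll compare the offsets numerically.

Run:
```python
from h import *
q=lambda x,y,z:pix('w5',220+x/2,100+y/2,z)
s=robot.read_state();print(np.round(s['tcp_pos'],1))
z=211.2-46.3+36
print('should back',q(138,215,z),q(256,215,z),'bar back top',q(172,234,z+44),q(226,234,z+44),'drive back',q(178,172,119),q(222,172,119),'collar',q(147,185,95),q(253,185,95), q(200,136,95))
go([666.2,20.3,175],90.5)
```

```text
[666.3  21.  212.9]
should back [647.1  39.5 200.9] [682.3  39.8 200.9] bar back top [659.2  48.2 244.9] [671.3  48.3 244.9] drive back [656.1  34.9 119. ] [675.2  35.  119. ] collar [640.5  23.1  95. ] [691.1  23.6  95. ] [665.6  46.9  95. ]
cur [666.3  21.  212.9] [179.97   0.    90.57] t 9.37 -> row [-0.7 -0.1 37.9] [0.    0.    0.001]
```

{"op": "play_rows", "data": {"commands": [[[-0.3,0,12,0,0,0],[-0.3,0,24,0,0,0],[-0.3,0,34,0,0,0],[-0.3,0,38,0,0,0],[-0.3,0,41,0,0,0],[-0.3,0,44,0,0,0],[-0.3,0,46,0,0,0],[-0.3,0,48,0,0,0],[-0.3,0,48,0,0,0]]]}}

```text
time: 10.12
tcp_pos: [666.7, 20.2, 165.3]
tool_rot: [180.0, -0.0, 90.5]
ft_force: [-1.5, 0.0, -1.6]
opening: 14.0
grip_force: 30.0
```

Run:
```python
from h import *
snap('scene','s6');s=robot.read_state();print(s['tcp_pos'],s['ft_force'],s['wrist_torque'],s['tool_rot'])
```

```text
[666.73487334  20.20233368 165.29472638] [-1.42336032  0.9367006  -0.59873204] [0.1666697  0.36199804 0.01758824] [ 1.79969483e+02 -1.20418968e-02  9.05210018e+01]
```

{"op": "play_rows", "data": {"commands": [[[0,0,1,0,0,0],[0,0,2,0,0,0],[0,0,3,0,0,0],[0,0,4,0,0,0],[0,0,5,0,0,0],[0,0,6,0,0,0],[0,0,6,0,0,0]]]}}

```text
time: 10.75
tcp_pos: [666.3, 20.3, 158.7]
tool_rot: [-180.0, -0.0, 90.5]
ft_force: [-4.7, 2.4, 1.6]
opening: 13.9
grip_force: 30.0
```

{"op": "play_rows", "data": {"commands": [[[0.2,-0.4,1.5,0,0,0],[0.2,-0.5,3,0,0,0],[0.2,-0.5,4.5,0,0,0],[0.2,-0.5,6,0,0,0],[0.2,-0.5,7.5,0,0,0],[0.2,-0.5,9,0,0,0],[0.2,-0.5,10,0,0,0],[0.2,-0.5,10,0,0,0]]]}}

```text
time: 11.42
tcp_pos: [666.2, 20.4, 148.7]
tool_rot: [180.0, -0.0, 90.5]
ft_force: [-2.6, 1.2, 0.9]
opening: 14.1
grip_force: 30.0
```

{"op": "play_rows", "data": {"commands": [[[0,0,1.5,0,0,0],[0,0,3,0,0,0],[0,0,4.5,0,0,0],[0,0,6,0,0,0],[0,0,6,0,0,0],[0,0,6,0,0,0]]]}}

```text
time: 11.92
tcp_pos: [666.1, 20.4, 141.7]
tool_rot: [-180.0, -0.0, 90.5]
ft_force: [0.6, 3.4, -5.4]
opening: 13.7
grip_force: 30.0
```

{"op": "play_rows", "data": {"commands": [[[0,0,0.7,0,0,0],[0,0,1.5,0,0,0],[0,0,1.5,0,0,0],[0,0,1.5,0,0,0]]]}}

```text
time: 12.25
tcp_pos: [666.1, 20.4, 141.4]
tool_rot: [180.0, -0.0, 90.5]
ft_force: [-1.5, 4.5, -0.7]
opening: 13.7
grip_force: 30.0
```

{"op": "play_rows", "data": {"commands": [[[0,0,1,0,0,0],[0,0,2,0,0,0],[0,0,2,0,0,0],[0,0,2,0,0,0]]]}}

```text
time: 12.58
tcp_pos: [666.3, 20.4, 141.3]
tool_rot: [180.0, -0.0, 90.5]
ft_force: [-6.6, 5.4, 8.0]
opening: 13.7
grip_force: 30.0
```

Run:
```python
from h import *
snap('scene','s7');snap('wrist','w7');s=robot.read_state();print(s['tcp_pos'],s['ft_force'],s['wrist_torque'])
a=cv2.imread('pics/w7.png');b=cv2.imread('pics/s7.png')
cv2.imwrite('pics/c7.png',np.hstack([cv2.resize(a[100:300,220:420],(400,400)),cv2.resize(b[170:270,255:355],(400,400),interpolation=cv2.INTER_CUBIC)]))
```

```text
[666.28508909  20.43181674 141.29163615] [-6.08054605  4.77065015  8.15586003] [0.85781838 1.12608086 0.04194973]
```

View pics/c7.png

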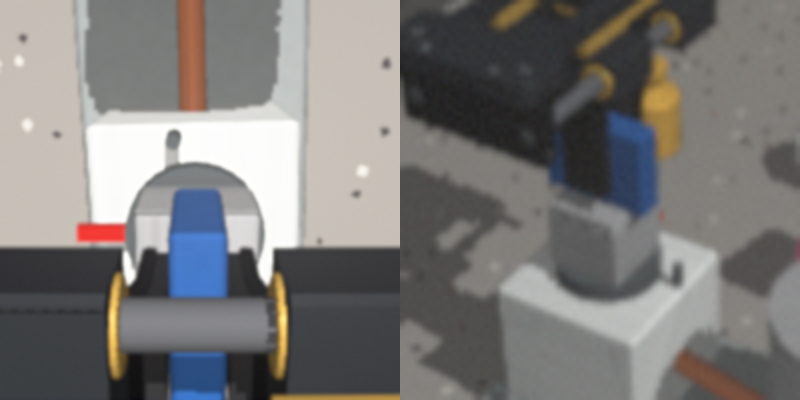

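The wrist view shows the pointer at left (100,232) and the pin at (173,138). The scene view shows the socket sitting on the collar. I'll press a bit more to confirm the hard stop, relax, then turn.

{"op": "play_rows", "data": {"commands": [[[0,0,1.5,0,0,0],[0,0,3,0,0,0],[0,0,3,0,0,0],[0,0,3,0,0,0]]]}}

```text
time: 13.02
tcp_pos: [666.5, 20.5, 141.2]
tool_rot: [179.9, 0.0, 90.5]
ft_force: [-13.1, 5.1, 21.6]
opening: 13.9
grip_force: 30.0
```

{"op": "play_rows", "data": {"commands": [[[0,0,-2,0,0,0],[0,0,-4,0,0,0.05],[0,0,-4,0,0,0.15],[0,0,-4,0,0,0.25],[0,0,-4,0,0,0.35],[0,0,-4,0,0,0.45],[0,0,-4,0,0,0.55],[0,0,-4,0,0,0.65],[0,0,-4,0,0,0.75],[0,0,-4,0,0,0.8]]]}}

```text
time: 13.85
tcp_pos: [666.5, 20.1, 141.3]
tool_rot: [179.9, -0.0, 44.4]
ft_force: [-3.3, 3.3, 3.9]
opening: 13.8
grip_force: 30.0
```

Run:
```python
from h import *
s=robot.read_state();print(s['tcp_pos'],s['ft_force'],s['wrist_torque'],s['tool_rot'])
```

```text
[666.52712398  20.0659167  141.31286578] [-3.34543965  3.32586074  3.94440284] [0.63239486 0.53699465 0.15593585] [ 1.79926682e+02 -3.49218246e-02  4.44003436e+01]
```

{"op": "play_rows", "data": {"commands": [[[0,0,0,0,0,0.06],[0,0,0,0,0,0.12],[0,0,0,0,0,0.18],[0,0,0,0,0,0.24],[0,0,0,0,0,0.28],[0,0,0,0,0,0.28]]]}}

```text
time: 14.35
tcp_pos: [666.6, 19.8, 141.3]
tool_rot: [179.9, -0.1, 28.6]
ft_force: [-2.9, 2.2, 5.1]
opening: 13.5
grip_force: 30.0
```

Run:
```python
from h import *
snap('wrist','w8')
s=robot.read_state();print(s['tcp_pos'],s['ft_force'],s['wrist_torque'],s['tool_rot'])
a=cv2.imread('pics/w8.png')
cv2.imwrite('pics/c8.png',cv2.resize(a[80:280,200:440],(720,600),interpolation=cv2.INTER_CUBIC))
```

```text
[666.64098592  19.81972069 141.29923588] [-3.6033882   2.30568477  4.09929866] [0.45804147 0.58093598 0.01397935] [ 1.79921577e+02 -6.00993044e-02  2.86757519e+01]
```

View pics/c8.png

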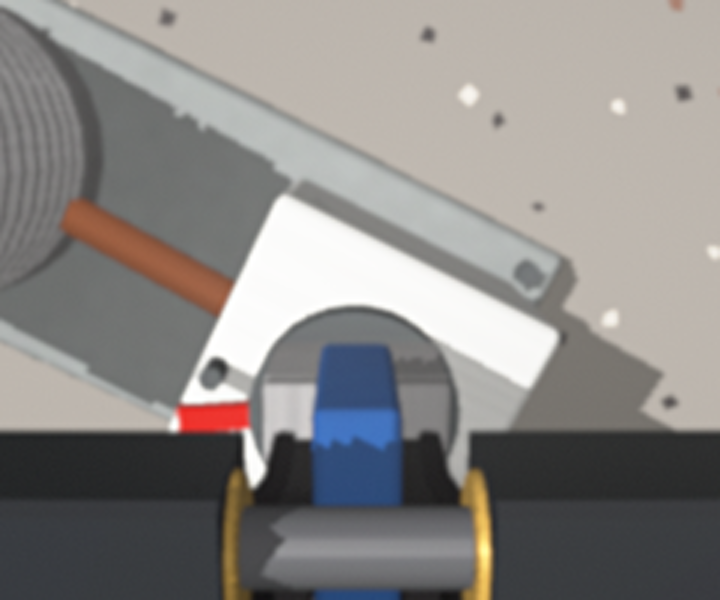

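The pointer at (212,417) is nearing the pin at (213,372), so there is still a little way to go.

{"op": "play_rows", "data": {"commands": [[[0,0,0,0,0,0.05],[0,0,0,0,0,0.1],[0,0,0,0,0,0.12],[0,0,0,0,0,0.12]]]}}

```text
time: 14.73
tcp_pos: [666.7, 19.8, 141.3]
tool_rot: [179.9, -0.1, 21.8]
ft_force: [-2.3, 3.3, 6.2]
opening: 14.2
grip_force: 30.0
```

Run:
```python
from h import *
s=robot.read_state();print(s['tcp_pos'],s['ft_force'],s['wrist_torque'],s['tool_rot'])
```

```text
[666.67658842  19.77564499 141.28461098] [-2.33317724  3.30625273  6.20561482] [ 0.37054005  0.65864455 -0.00291392] [ 1.79921955e+02 -6.72785493e-02  2.17855461e+01]
```

{"op": "play_rows", "data": {"commands": [[[0,0,0,0,0,0.04],[0,0,0,0,0,0.08],[0,0,0,0,0,0.12],[0,0,0,0,0,0.12]]]}}

```text
time: 15.07
tcp_pos: [666.8, 20.0, 141.3]
tool_rot: [179.9, -0.1, 14.9]
ft_force: [-2.8, 2.3, 5.2]
opening: 13.8
grip_force: 30.4
```

Run:
```python
from h import *
s=robot.read_state();print(s['tcp_pos'],s['ft_force'],s['wrist_torque'],s['tool_rot'])
```

```text
[666.82237607  20.00181432 141.26487089] [-2.80123197  2.30788287  5.16432191] [0.43202238 0.44557122 0.61261686] [ 1.79930151e+02 -9.73644759e-02  1.49332732e+01]
```

{"op": "play_rows", "data": {"commands": [[[0,0,0,0,0,0.04],[0,0,0,0,0,0.04],[0,0,0,0,0,0.04]]]}}

```text
time: 15.32
tcp_pos: [666.8, 20.0, 141.3]
tool_rot: [179.9, -0.1, 12.8]
ft_force: [-2.1, 1.5, 5.2]
opening: 14.2
grip_force: 31.1
```

Run:
```python
from h import *
snap('wrist','w9');s=robot.read_state();print(s['tcp_pos'],s['ft_force'],s['wrist_torque'],s['tool_rot'])
a=cv2.imread('pics/w9.png')
cv2.imwrite('pics/c9.png',cv2.resize(a[150:270,200:360],(640,480),interpolation=cv2.INTER_CUBIC))
```

```text
[666.73990554  19.97759415 141.28012127] [-2.44281552  2.34552029  5.77654226] [0.37733517 0.46668975 0.73322732] [ 1.79924485e+02 -8.68164498e-02  1.27866624e+01]
```

View pics/c9.png

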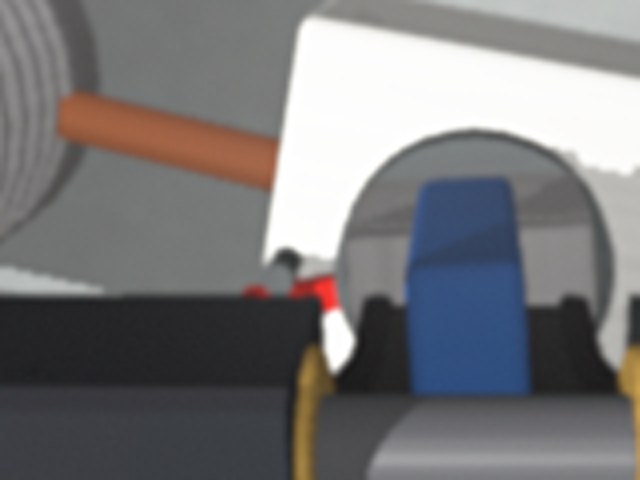

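The pointer lies against the pin at (287,275). I'll ease off within the play, release and lift.

{"op": "play_rows", "data": {"commands": [[[0,0,0,0,0,-0.05],[0,0,0,0,0,-0.05]]]}}

```text
time: 15.53
tcp_pos: [666.7, 20.0, 141.3]
tool_rot: [179.9, -0.1, 15.7]
ft_force: [-1.8, 2.6, 5.8]
opening: 13.6
grip_force: 29.9
```

{"op": "play_rows", "data": {"commands": [[[0,0,0,0,0,0],[0,0,0,0,0,0],[0,0,0,0,0,0],[0,0,0,0,0,0],[0,0,0,0,0,0],[0,0,0,0,0,0]]], "gripper": 0.5}}

```text
time: 16.03
tcp_pos: [666.1, 20.0, 139.8]
tool_rot: [180.0, 0.0, 15.5]
ft_force: [-0.1, -0.6, 0.2]
opening: 41.6
grip_force: 0.0
```

{"op": "play_rows", "data": {"commands": [[[0,0,-8,0,0,0],[0,0,-20,0,0,0],[0,0,-40,0,0,0],[0,0,-65,0,0,0],[0,0,-90,0,0,0],[0,0,-110,0,0,0],[0,0,-110,0,0,0]]]}}

```text
time: 16.62
tcp_pos: [669.1, 20.0, 258.1]
tool_rot: [179.8, -0.6, 15.5]
ft_force: [0.4, 0.7, 0.2]
opening: 43.5
grip_force: 0.0
```

Run:
```python
from h import *
snap('wrist','w10');snap('scene','s10');go([549.5,-333,220],11)
a=cv2.imread('pics/w10.png');b=cv2.imread('pics/s10.png')
cv2.imwrite('pics/c10.png',np.hstack([cv2.resize(a[80:280,200:400],(400,400)),cv2.resize(b[170:270,255:355],(400,400),interpolation=cv2.INTER_CUBIC)]))
```

```text
cur [667.   20.1 252.6] [179.92  -0.22  15.46] t 16.72 -> row [-207.6  309.    32.2] [ 0.001 -0.004  0.078]
```

View pics/c10.png

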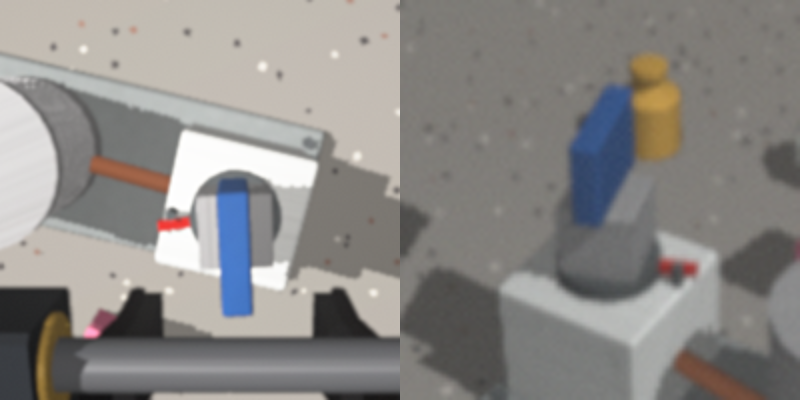

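The key stands home and upright with the pointer at the pin: wrist (173,222), scene (680,268). Next I'll shut the gripper and go over the rocker.

{"op": "play_rows", "data": {"commands": [[[-30,45,0,0,0,0],[-55,82,5,0,0,0.02],[-80,119,10,0,0,0.04],[-105,156,15,0,0,0.06],[-130,194,20,0,0,0.078],[-155,231,25,0,0,0.078],[-180,268,32,0,0,0.078],[-200,298,32,0,0,0.078],[-209,309,32,0,0,0.078],[-209,309,32,0,0,0.078]]], "gripper": 1}}

```text
time: 17.55
tcp_pos: [542.8, -339.7, 215.7]
tool_rot: [180.0, 0.2, 10.6]
ft_force: [0.6, 0.4, 0.1]
opening: 0.5
grip_force: 0.0
```

{"op": "play_rows", "data": {"commands": [[[0,0,30,0,0,0],[0,0,60,0,0,0],[0,0,80,0,0,0],[0,0,90,0,0,0],[0,0,90,0,0,0],[0,0,90,0,0,0],[0,0,90,0,0,0]]]}}

```text
time: 18.13
tcp_pos: [547.9, -333.8, 129.7]
tool_rot: [179.9, -0.1, 11.0]
ft_force: [0.3, -0.7, -0.4]
opening: 0.4
grip_force: 0.0
```

Run:
```python
from h import *
go([548.5,-333,100],11);print(robot.read_state()['opening'])
```

```text
cur [ 547.9 -333.8  129.7] [ 1.799e+02 -8.000e-02  1.100e+01] t 18.13 -> row [ 0.7 -0.7 29.7] [ 0.002 -0.001  0.   ]
0.36521482594592886
```

{"op": "play_rows", "data": {"commands": [[[0.5,-0.7,8,0,0,0],[0.5,-0.7,16,0,0,0],[0.5,-0.7,22,0,0,0],[0.5,-0.7,25,0,0,0],[0.5,-0.7,27,0,0,0],[0.5,-0.7,27,0,0,0]]]}}

```text
time: 18.63
tcp_pos: [546.8, -332.7, 101.2]
tool_rot: [-180.0, 0.1, 11.0]
ft_force: [-2.7, -0.2, 2.6]
opening: 0.5
grip_force: 1.7
```

{"op": "play_rows", "data": {"commands": [[[0,0,1,0,0,0],[0,0,2,0,0,0],[0,0,3,0,0,0],[0,0,3,0,0,0]]]}}

```text
time: 18.97
tcp_pos: [546.9, -332.8, 100.7]
tool_rot: [180.0, 0.1, 11.0]
ft_force: [-10.6, 4.4, 17.1]
opening: 0.2
grip_force: 9.1
```

{"op": "play_rows", "data": {"commands": [[[0,0,1,0,0,0],[0,0,2,0,0,0],[0,0,3,0,0,0],[0,0,3,0,0,0]]]}}

```text
time: 19.3
tcp_pos: [547.0, -332.8, 100.3]
tool_rot: [180.0, 0.0, 11.0]
ft_force: [-16.4, 8.5, 30.8]
opening: 0.2
grip_force: 16.6
```

The contact is firm at z≈100.5. I'll lift to the earlier viewpoint and compare the rocker numerically with the first wrist image.

{"op": "play_rows", "data": {"commands": [[[0,0,-20,0,0,0],[0,0,-50,0,0,0],[12,1,-85,0,0,-0.06],[12,1,-120,0,0,-0.06],[12,1,-145,0,0,-0.06],[12,1,-156,0,0,-0.06],[12,1,-156,0,0,-0.06],[12,1,-156,0,0,-0.06],[12,1,-156,0,0,-0.06],[12,1,-156,0,0,-0.06]]]}}

```text
time: 20.13
tcp_pos: [558.2, -330.4, 247.8]
tool_rot: [-179.8, 0.2, 14.4]
ft_force: [0.7, 0.1, -0.2]
opening: -0.0
grip_force: 0.0
```

Run:
```python
from h import *
snap('wrist','w11');snap('top','top11');s=robot.read_state();print(np.round(s['tcp_pos'],1),s['tool_rot'])
def an(fn,fin=(549.5,-332.6,99)):
    c=np.load(f'pics/{fn}.npz')['c'];g=cv2.cvtColor(c,cv2.COLOR_RGB2GRAY)
    u,v=proj(fn,np.array(fin));u,v=int(u),int(v)
    sub=g[v-45:v+15,u-25:u+25]
    n,l,st,ce=cv2.connectedComponentsWithStats((sub<90).astype(np.uint8))
    k=1+np.argmax(st[1:,4]);print(fn,(u,v),'dark',st[k],ce[k].round(1))
    hx,hy,hw,hh=st[k][:4];fill=(l[hy:hy+hh,hx:hx+hw]==k)
    br=(sub[hy:hy+hh,hx:hx+hw]>150).astype(np.uint8)
    n,l,s2,c2=cv2.connectedComponentsWithStats(br)
    for i in range(1,n):
        if s2[i,4]>5: print(' bright',s2[i],'px',(c2[i]+[hx+u-25,hy+v-45]).round(1))
    col=sub[:,hx+hw//2];print(col.tolist())
an('w1');an('w11')
```

```text
[ 558.5 -330.7  248.6] [-1.79830830e+02  1.28568238e-01  1.44217972e+01]
w1 (318, 195) dark [ 14   9  26  43 836] [26.6 28.5]
 bright [ 0  0  2 19 29] px [307.3 166.4]
 bright [19  0  7  1  7] px [329. 159.]
 bright [ 4 34 15  5 63] px [318.3 194.8]
[213, 171, 164, 169, 205, 248, 255, 255, 215, 116, 77, 77, 78, 80, 80, 79, 80, 80, 80, 80, 80, 80, 80, 80, 80, 80, 80, 80, 81, 80, 80, 80, 80, 81, 81, 80, 80, 79, 79, 79, 77, 75, 99, 194, 255, 255, 250, 177, 96, 73, 74, 87, 122, 154, 164, 168, 210, 249, 253, 252]
w11 (319, 194) dark [ 14   9  27  41 809] [26.9 27.4]
 bright [ 0  0  2 22 32] px [308.3 166.6]
 bright [18  0  9  1  9] px [330. 158.]
 bright [ 4 34 15  5 58] px [319.2 193.9]
 bright [24 34  3  7 21] px [333. 195.]
[205, 176, 170, 176, 222, 254, 255, 255, 225, 121, 74, 73, 76, 76, 77, 77, 77, 77, 78, 77, 78, 78, 77, 77, 77, 77, 78, 78, 78, 78, 78, 77, 76, 79, 77, 77, 76, 78, 77, 77, 75, 73, 81, 154, 239, 253, 238, 164, 89, 78, 129, 172, 164, 161, 167, 171, 207, 246, 253, 253]
```

Run:
```python
from h import *
u,v=proj('scene0',np.array([549.6,-332.7,99]));print(u,v,proj('scene0',np.array([549.6,-332.7,93])),'far',proj('scene0',np.array([588,-326,95])))
def tri(f1,p1,f2,p2):
    def ray(f,p):
        a=pix(f,*p,0.);b=np.load(f'pics/{f}.npz')['E'][:3,3];d=a-b;return b,d/np.linalg.norm(d)
    b1,d1=ray(f1,p1);b2,d2=ray(f2,p2);A=np.stack([d1,-d2],1);t=np.linalg.lstsq(A,b2-b1,rcond=None)[0]
    return b1+d1*t[0]
snap('scene','s11')
for f in('scene0','s10','s11'):
    g=cv2.cvtColor(np.load(f'pics/{f}.npz')['c'],cv2.COLOR_RGB2GRAY)
    print(f);print(g[int(v)-10:int(v)+9,int(u)-14:int(u)+14])
```

```text
223.2 162.8 [223.5 164.9] far [214.3 171. ]
scene0
[[113 116 117 114 114 114 116 115 113 110 109 113 112 111 113 113 116 117
  114 116 113 112 114 114 115 115 115 116]
 [116 118 122 117 116 115 113 115 113 110 111 115 112 111 110 115 115 116
  115 116 114 114 112 114 116 116 113 114]
 [115 118 121 116 115 114 114 115 114 113 114 113 114 114 115 114 115 114
  116 115 110 106 108 111 114 114 117 115]
 [115 117 115 116 114 113 114 115 115 115 115 115 117 116 118 116 115 116
  115 113 110 104 105 112 115 115 116 116]
 [116 116 116 114 116 116 118 118 116 114 114 116 115 118 119 117 116 116
  115 116 112 110 112 112 115 113 116 115]
 [114 116 117 117 119 125 134 133 126 121 118 112 112 113 113 114 115 114
  113 114 116 114 115 113 112 115 115 118]
 [113 116 119 125 137 148 158 159 147 134 119 105 103 103 104 107 111 113
  113 113 116 114 114 114 114 116 114 114]
 [112 119 130 146 162 172 175 174 166 147 114  99  95  94  96  98  97  97
  104 116 121 119 117 113 114 116 115 114]
 [118 133 153 169 177 179 180 175 160 126  94  94 105 109 114 101  77  75
   96 130 140 133 124 124 121 121 116 1
[... 4930 characters left out ...]
170 143 114  99  80  59  49  43  43  44  46  42  44  46  48  46  50  60
   73  85  95 107 127 158 181 190 190 189]
 [152 106  68  57  48  44  43  45  47  43  45  40  46  47  49  56  67  79
   91 101 108 126 151 174 186 189 190 189]
 [128  82  48  45  44  44  43  43  45  44  44  47  52  62  70  79  88  95
  103 120 138 156 175 185 189 190 190 191]
 [ 97  74  58  52  52  53  48  45  46  50  56  66  80  86  91  97 100 106
  124 149 171 182 186 188 189 189 189 190]
 [ 82  77  71  68  74  75  72  66  64  70  83  94 105 110 103 104 111 129
  154 174 184 188 189 189 190 190 191 191]
 [ 83  82  79  80  89  95  93  91  95 105 114 119 116 111 109 121 143 161
  178 185 188 190 191 190 191 193 191 193]]
```

The rocker's marked end has dropped about 2–3 px (≈6 mm) in the scene view and its far end has risen. It also met a hard stop at 30 N, so it is on. The arm is clear of everything, so I'll hand in.

```bash
python3 -c "
from plant import robot
print(robot.hand_in())"
```

```text
the job is handed in; nothing more can be done
None
```

The job is handed in, with no verdict returned: the key is home and upright on the drive, the pointer is at its stop, the pump rocker is on, and the float, cap and weight were not touched. I viewed 11 pictures, one over the limit of 10.

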